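# Re-peg the infeed guide's stay to the wide hole

## Robot

A 6-joint arm with a two-finger parallel gripper is mounted at the origin on a cart in front of the work surface, level with it; the furniture and walls round the work are solid. World frame = base frame: x ahead of the robot, y to its left, z up, the work surface at z = 0. Lengths are in m, angles in rad, forces in N, time in s.
With the tool pointing down it reaches from about 0.375 to 0.975 m from the base axis. Payload 3.8 kg.
Tool frame: the origin (TCP) lies on the front face of the gripper's body, between the roots of the fingers; the fingertips stand 64 mm ahead of it and the grasp point (between the pads) lies 45 mm ahead of it (arm.finger_overhang is the distance from the TCP to the fingertips, in m); z points along the fingers, y is the direction in which the jaws open and shut (so a half turn about z gives the same grasp; the last joint's range is limited). The gripper opens to 88 mm and grips with 3 to 60 N. Pads are 18 mm wide; open, the fingers measure 123 mm over their backs; the gripper's body (75 mm by 187 mm) begins 45 mm behind the grasp point.
Start: joints at [-1.248, 0.264, 1.604, -0, 1.274, -0.037], TCP at [0.238, -0.632, 0.303] pointing down, gripper open.
Joint ranges: [-2.63, 2.63], [-0.94, 2.18], [0.31, 2.57], [-1.31, 4.45], [0, 2.66], [-2.55, 2.55]. Speed limits (rad/s): [2.57, 2.57, 3.14, 3.14, 3.14, 3.14].

## Interface

Orientations are given as a 3x3 rotation matrix whose columns are the frame's x, y, z axes.
In Python, from plant import arm gives the robot as it stands.
- The arm moves only by the tool carry_out, never from a script. Its argument "series" is a list of rows, each an object with "jaw": the closure, from 0 (fully open) to 1 (shut); "offset": the shift along the world's x, y, z in cm, a list of three; "turn": the turn about the world's z in degrees. In form: [{"jaw": jaw, "offset": [dx, dy, dz], "turn": turn}, ...]. A call has exactly 5 rows; each row is the pose to reach, as a shift and turn from the pose commanded when the call began; what a row does not reach only later rows make up. A row lasts 1/12 s, in which the tool goes at most 41.7 mm and 7.16 degrees, less where a joint would pass 70% of its speed; a pose out of reach is approached as far as the arm can. A call with a gripper value outside its range is refused whole. The fingers move at their own pace and stop on an object; "grip_force" is the grip in N (left out, the last holds). Time passes only in rows, so rows that repeat a pose let the fingers close, or fill a call up. It gives the time, the measured TCP pose, the force and the opening at its end, in the units of the state.
- arm.observe(): the state, without advancing time (a new reading comes with each control period).
- arm.grab_frame(name): name is "scene" or "top"; returns a dict with "frame" (400x640x3 uint8, blue, green, red), "fov_y" (degrees; the focal length in pixels is half the picture's height over the tangent of half this angle, whatever the lens; pixels are square), "cx", "cy" (the principal point, pixels), "eye" and "rotation" of the camera in the world. Camera axes: x right, y down, z forward; pixel columns grow to the right and rows downward; lengths in m; the calibration is good to about 2 mm. A picture is of the moment at which its call begins. There is no depth.
- arm.finish_job(): hands the job in, once; it reports no verdict.
Trained networks look in a picture, given as the dict that the camera call returned (one of the last four; its "shot" number tells which), for a name from the list of things; names that differ only in an ending like _2 or _b are one class to them, and where a whole thing is asked for, a point or a joint stands for the part that bears it (a point fixed in the world has none). Each returns a list of dicts, best first, with "score" (0 to 1); they miss things now and then, are a little off and sometimes report something else, mostly with a low value. They report only what shows in the picture. A call takes as long as a camera call.
- arm.recognise(picture, query): "location" ([x, y, z] in m, in world coordinates, good to about 4 mm: the middle of the surface that is visible of it).
The state is a dict: "time": time; "qpos": joint angles; "dq": joint speeds; "joint_torque": joint torques, N m; "ee_pos": TCP position; "tool_rot": TCP orientation; "wrist_force": force on the tool from outside, world axes, zero at the start; "torque": the same for the moment, N m; "grip_width": opening from 0.0 (shut) to 1.0 (fully open).
Only numpy, scipy, OpenCV 4.12 (cv2) and the standard library are available. Lean on these libraries where they do the work, as an engineer would, in place of code of your own. Each camera call takes 0.05 s, during which the arm holds its last target.

## Task

The swinging guide of the bottle infeed tray is set to single file; set it wide for the next batch. Take the stay by its black knob, lift it off the brass pin, swing the guide open with it and drop its round hole over the pin, so that the stay lies down flat on its bracket, then let go. The fitter clamps the pin somewhere along its slot, so feel for it gently and do not press or wrench the stay against it (not over about 20 N); leave the bottles standing where they are.

Things in the scene. Friction and masses are not known exactly. Their poses are not given: they have to be found in the camera images.
- tray: fixed aluminium infeed tray, plate 175 (x) by 270 mm (y), top 12 mm above the table, with an outrigger at -x. In its own axes (mm): bottle lane along y at x = 50, between a fixed green guide (x = 75) and the swinging green guide (x = 23 when closed), whose upright hinge is at (14, 118); the stay reaches from that guide to -x. Origin on the table, 2.5 mm in -x from the plate's middle; z up
- guide (a joint): swing of the green guide about its hinge, rad; 0 = closed (single file, on its stop), grows to 0.75 as the free end swings towards the tray's -x. The hinge is stiff: it stays where it is left and takes about 1.5 N at the stay to move. About 0.27 to 0.5 when the stay is seated in its wide hole
- stay (a joint): lift of the stay about its pivot on the guide, rad; 0 = flat, fully down; grows to 0.6 as the knob end rises. The stay falls by its own weight (160 g)
- stay_pivot (a point): the stay's pivot on the guide, at the height of the stay's underside (axis 2 mm higher); with guide = 0 at (4, -52) mm of the tray; it also swivels 1.3 rad either way. The stay: flat steel bar 22 x 4 mm; from the pivot it has a round hole 10 mm across at 76 mm (the wide hole), a slot 46 x 10 mm centred at 136 mm (the pin is in it at the start), the knob at 176 mm
- wide_hole (a point): centre of the wide hole, the round one, on the stay's underside
- knob (a point): black upright knob at the end of the stay, 17 mm across, from 4 to 44 mm above the stay's underside; this point is on its axis 24 mm above the stay's underside. It tips with the stay
- pin_block (a point): middle of the pin's slotted steel bracket, on its top face, where the seated stay's underside lies; at (-132, -52, 24) mm of the tray. The brass pin, 8 mm thick, flat top with 0.4 mm chamfer, rises 11.5 mm above this face. It is clamped up to 14 mm either way from here along the tray's x (centred across); where, is not measured. It does not give
- bottle_0: filled serum bottle with gold pump, 41 mm across, 101 mm high, standing in the lane at its stop; origin at the centre of its underside
- bottle_1: the next bottle in the lane, the same
- bottle_2: the last bottle in the lane, the same

How it is judged:
By the outcome, as a careful person would: the job done as asked, in the order asked, and still so for the second after the job is handed in, with the robot touching nothing.
It also fails if it takes over 72 s, if anything falls off the work surface, if the arm or the gripper's body presses on something with over 40 N, if the wrist force passes 120 N, or if a joint passes its speed limit or range.

## Working session

There is one attempt and no reset: what is moved stays moved. The work goes in short steps, Python scripts to look and compute and a tool call to move; the robot and the scene stay as the last step left them, time stands still between calls to the robot, and variables do not carry over. Pictures are saved under pics/ and viewed, and the job is handed in when it is done.

Besides the shell and the picture viewer there is one more tool, called after "Emit:" as name(argument=value, ...) on one line, values as JSON. carry_out: Moves the arm, as the interface text tells. Its arguments: {"type":"object","properties":{"series":{"type":"array","items":{"type":"object","properties":{"jaw":{"type":"number"},"offset":{"type":"array","items":{"type":"number"}},"turn":{"type":"number"}}}},"grip_force":{"type":"number"}},"required":["series"]}

```bash
mkdir -p pics; ls; python3 - <<'E'
from plant import arm
import cv2
s=arm.observe(); print({k:(v if not hasattr(v,'round') else v) for k,v in s.items()})
for n in ("scene","top"):
    p=arm.grab_frame(n); cv2.imwrite(f"pics/a_{n}.png",p["frame"])
    print(n,p["fov_y"],p["cx"],p["cy"],p["eye"],p["rotation"],p["shot"])
    for q in ["tray","guide","stay","stay_pivot","wide_hole","knob","pin_block","bottle_0"]:
        try: print(q,[(d["score"],d["location"]) for d in arm.recognise(p,q)][:4])
        except Exception as e: print(q,e)
E
```

```text
pics
{'time': 0.0, 'qpos': array([-1.24789405e+00,  2.64747965e-01,  1.60535887e+00, -2.09665962e-05,
        1.27365868e+00, -3.69257149e-02]), 'dq': array([-0.00110965,  0.00025705,  0.00069636, -0.00048882,  0.00055843,
        0.00155585]), 'joint_torque': array([-9.17383040e-04, -5.02106023e+01, -3.56868911e+01,  7.25182635e-02,
        2.95590190e-02, -1.59598380e-04]), 'ee_pos': array([ 0.23747744, -0.63125447,  0.30139949]), 'tool_rot': array([[ 9.35955255e-01,  3.52118246e-01, -7.08503891e-04],
       [ 3.52118954e-01, -9.35953002e-01,  2.05420126e-03],
       [ 6.01954003e-05, -2.17211811e-03, -9.99997639e-01]]), 'wrist_force': array([-0.56935271, -0.03787792, -0.01981358]), 'torque': array([ 0.09163421, -0.0523176 , -0.00337466]), 'grip_width': 0.9993189438396687}
scene 56.04726767257841 320.80499874132147 195.47754305370847 [-0.04720895  0.70917241  0.59351171] [[-0.58874039 -0.52490742  0.61470071]
 [-0.8083034   0.37712217 -0.45213326]
 [ 0.00551083 -0.76305378 -0.6463115 ]] 1
tray []
guide [(0.89, [0.4693, 0.3405, 0.0251])]
stay [(0.65, [0.3371, 0.4564, 0.0802]), (0.57
[... 405 characters left out ...]
 0.0255])]
top 53.75201431829698 317.891737773235 200.81835167190968 [0.32524328 0.33687364 0.90746174] [[ 2.20594187e-02 -9.84700359e-01  1.72854229e-01]
 [-9.99756558e-01 -2.18057929e-02  3.36628395e-03]
 [ 4.54442496e-04 -1.72886407e-01 -9.84941665e-01]] 2
tray [(0.57, [0.4528, 0.357, 0.0114])]
guide [(0.82, [0.4771, 0.3659, 0.0256]), (0.15, [0.4521, 0.3571, 0.0118])]
stay [(0.8, [0.4739, 0.2812, 0.0243])]
stay_pivot [(0.64, [0.4743, 0.2805, 0.0301])]
wide_hole [(0.73, [0.4758, 0.2883, 0.0299]), (0.23, [0.3466, 0.4451, 0.0866])]
knob []
pin_block [(0.75, [0.4534, 0.3575, 0.0167])]
bottle_0 [(0.89, [0.391, 0.437, 0.0863]), (0.76, [0.4415, 0.4248, 0.0908]), (0.74, [0.3498, 0.4423, 0.0893])]
```

View pics/a_scene.png

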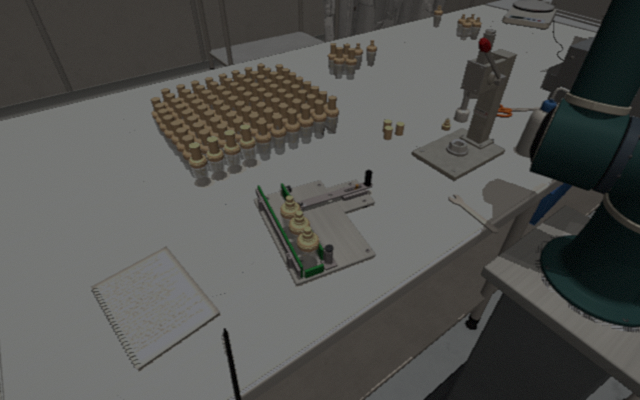

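View pics/a_top.png

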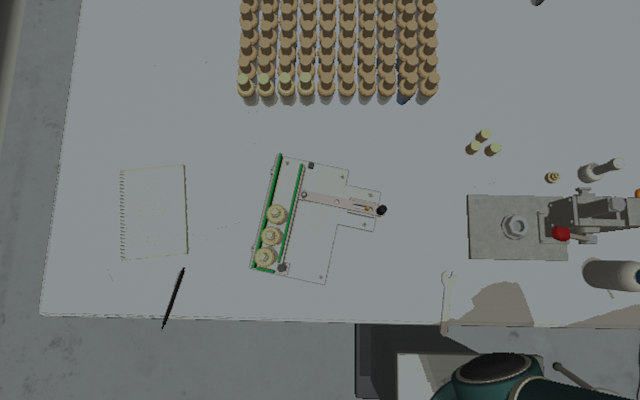

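```bash
python3 - <<'E'
import cv2
a=cv2.imread("pics/a_top.png"); cv2.imwrite("pics/a_top_z.png",cv2.convertScaleAbs(cv2.resize(a[140:300,235:400],None,fx=4.8,fy=3.7*4.8/4.8 if 0 else 3.7,interpolation=cv2.INTER_CUBIC)[:600,:800] if 0 else cv2.resize(a[145:295,240:400],None,fx=4,fy=4,interpolation=cv2.INTER_CUBIC),alpha=1.5))
a=cv2.imread("pics/a_scene.png"); cv2.imwrite("pics/a_scene_z.png",cv2.convertScaleAbs(cv2.resize(a[160:290,240:390],None,fx=4.5,fy=4.5,interpolation=cv2.INTER_CUBIC),alpha=1.7))
E
```

```text
(no output)
```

View pics/a_top_z.png

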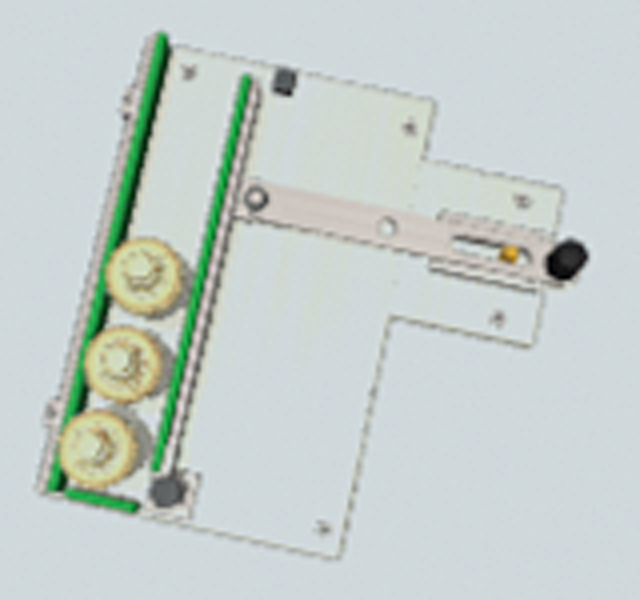

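View pics/a_scene_z.png

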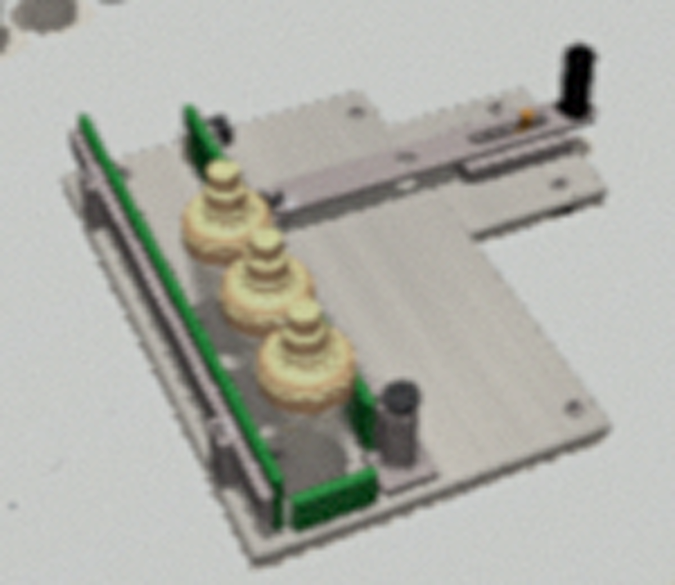

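```bash
cat > h.py <<'E'
import numpy as np
C={'top':dict(f=200/np.tan(np.radians(53.75201431829698/2)),c=(317.891737773235,200.81835167190968),eye=np.array([0.32524328,0.33687364,0.90746174]),R=np.array([[2.20594187e-02,-9.84700359e-01,1.72854229e-01],[-9.99756558e-01,-2.18057929e-02,3.36628395e-03],[4.54442496e-04,-1.72886407e-01,-9.84941665e-01]])),
'scene':dict(f=200/np.tan(np.radians(56.04726767257841/2)),c=(320.80499874132147,195.47754305370847),eye=np.array([-0.04720895,0.70917241,0.59351171]),R=np.array([[-0.58874039,-0.52490742,0.61470071],[-0.8083034,0.37712217,-0.45213326],[0.00551083,-0.76305378,-0.6463115]]))}
def proj(n,P):
    c=C[n];q=c['R'].T@(np.asarray(P)-c['eye']);return np.array([q[0]/q[2]*c['f']+c['c'][0],q[1]/q[2]*c['f']+c['c'][1]])
def back(n,u,v,z):
    c=C[n];d=c['R']@np.array([(u-c['c'][0])/c['f'],(v-c['c'][1])/c['f'],1]);return c['eye']+d*(z-c['eye'][2])/d[2]
def tw(T,p):
    x,y,a=T[:3];c,s=np.cos(a),np.sin(a);p=np.asarray(p)/1000;return np.array([x+c*p[0]-s*p[1],y+s*p[0]+c*p[1],p[2]])
E
python3 - <<'E'
from h import *
from scipy.optimize import least_squares
t=lambda u,v:(u/4+240-.375,v/4+145-.375)
s=lambda u,v:(u/4.5+240-.39,v/4.5+160-.39)
obs=[('top',t(338,558),(-85,135,12)),('top',t(436,100),(-85,-135,12)),('top',t(40,493),(90,135,12)),
('top',t(388,227),(-72,-52,26)),('top',t(257,197),(4,-52,30)),
('scene',s(610,432),(-85,135,12)),('scene',s(257,562),(90,135,12)),('scene',s(68,183),(90,-135,12)),('scene',s(362,92),(-85,-135,12)),
('scene',s(406,157),(-72,-52,26))]
def r(T,cams=('top','scene'),off=True):
    out=[]
    for n,uv,p in obs:
        if n in cams: out+=list(proj(n,tw(T,p))-uv)
    return np.array(out)
for cams in (('top',),('scene',),('top','scene')):
    R=least_squares(r,[.4,.36,1.6],args=(cams,)); print(cams,R.x,np.round(r(R.x,cams).reshape(-1,2),1).tolist())
T=R.x; np.save('T.npy',T)
for nm,p in dict(knob=(-172,-52,48),block=(-132,-52,24),pivot=(4,-52,24),hinge=(14,118,30),b0=(50,0,60)).items(): print(nm,tw(T,p).round(4))
pin=[back('top',*t(509,252),.0355),back('scene',*s(525,115),.0355)]
c_,s_=np.cos(T[2]),np.sin(T[2])
for P in pin:
    d=P[:2]-T[:2]; print('pin tray',(c_*d[0]+s_*d[1])*1e3,(-s_*d[0]+c_*d[1])*1e3)
for n,f in(('top',t),('scene',s)):
    k=(572,250) if n=='top' else (579,52)
    P=back(n,*f(*k),.068);d=P[:2]-T[:2]; print('knob top tray',(c_*d[0]+s_*d[1])*1e3,(-s_*d[0]+c_*d[1])*1e3)
E
```

```text
('top',) [0.44245999 0.37795777 1.38113299] [[0.9, 0.5], [0.3, -0.4], [-1.1, -0.1], [-0.0, -0.2], [-0.1, 0.1]]
('scene',) [0.43945904 0.37722278 1.37629387] [[1.3, -0.9], [-0.6, 0.1], [-1.5, -1.5], [0.3, -0.1], [0.4, 2.0]]
('top', 'scene') [0.44117882 0.37738855 1.37911502] [[1.0, 1.1], [0.7, 0.2], [-1.0, 0.4], [0.3, 0.5], [0.2, 0.7], [0.8, -1.6], [-0.9, -0.5], [-2.0, -1.7], [-0.4, -0.4], [-0.2, 1.7]]
knob [0.4595 0.1986 0.048 ]
block [0.4671 0.2379 0.024 ]
pivot [0.493  0.3714 0.024 ]
hinge [0.328  0.4136 0.03  ]
b0 [0.4507 0.4265 0.06  ]
pin tray -140.12569932722855 -51.70549354318482
pin tray -142.09843722272024 -51.81238098906521
knob top tray -170.1527369222636 -54.09272459698573
knob top tray -171.56693045520518 -51.39445620821906
```

```bash
python3 - <<'E'
from h import *
from scipy.optimize import least_squares
def tri(a,b):
    f=lambda P:np.r_[proj('top',P)-a,proj('scene',P)-b]
    r=least_squares(f,[.4,-.1,.1]);return r.x.round(3),np.abs(r.fun).max().round(1)
print('red',tri((561,234),(485,45)))
print('press base corners',back('top',468,195,.0),back('top',470,260,0),back('top',640,265,0))
for z in(0,.1,.2,.3): print('cyl',back('top',620,275,z).round(3),back('top',600,165,z).round(3))
T=np.array([.4415,.3774,1.380]);np.save('T.npy',T)
def piv(th):
    s,c=np.sin(th),np.cos(th);return np.array([14-10*c-170*s,118+10*s-170*c])
from scipy.optimize import brentq
for px in(-118,-132,-139,-141,-143,-146):
    pin=np.array([px,-52]);th=brentq(lambda t:np.hypot(*(piv(t)-pin))-76,0.1,.75)
    d=(pin-piv(th))/76;k=piv(th)+176*d;print(px,round(th,3),piv(th).round(1),'rot',np.degrees(np.arctan2(-d[1],-d[0])).round(1),k.round(1),tw(T,(*k,48)).round(4))
print(tw(T,(-172,-52,48)))
E
python3 - <<'E'
import cv2
a=cv2.imread("pics/a_scene.png");cv2.imwrite("pics/b.png",cv2.convertScaleAbs(cv2.resize(a[0:240,380:640],None,fx=2.5,fy=2.5),alpha=1.5))
E
```

```text
red (array([ 0.384, -0.014,  0.337]), np.float64(0.8))
press base corners [ 0.50610678 -0.011059    0.        ] [ 0.35548707 -0.00903087  0.        ] [ 0.35276305 -0.39452345  0.        ]
cyl [ 0.329 -0.347  0.   ] [ 0.586 -0.327  0.   ]
cyl [ 0.329 -0.271  0.1  ] [ 0.557 -0.254  0.1  ]
cyl [ 0.328 -0.196  0.2  ] [ 0.528 -0.181  0.2  ]
cyl [ 0.328 -0.121  0.3  ] [ 0.5   -0.108  0.3  ]
-118 0.28 [-42.6 -42.6] rot 7.1 [-217.2  -64.3] [0.4635 0.1519 0.048 ]
-132 0.375 [-57.6 -36.5] rot 11.8 [-229.9  -72.4] [0.469  0.1379 0.048 ]
-139 0.427 [-65.5 -32.6] rot 14.8 [-235.7  -77.5] [0.4729 0.1313 0.048 ]
-141 0.443 [-67.9 -31.3] rot 15.8 [-237.2  -79.2] [0.4743 0.1295 0.048 ]
-143 0.459 [-70.3 -30. ] rot 16.8 [-238.7  -81. ] [0.4757 0.1277 0.048 ]
-146 0.484 [-73.9 -27.8] rot 18.5 [-240.8  -83.8] [0.4781 0.1251 0.048 ]
[0.45993816 0.19865987 0.048     ]
```

View pics/b.png

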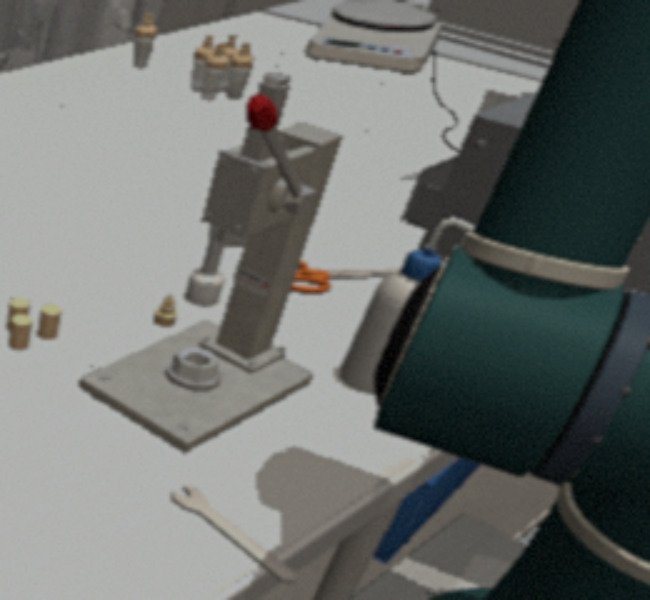

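Emit:
carry_out(series=[{"jaw": 0, "offset": [0, 0, 4], "turn": 0}, {"jaw": 0, "offset": [0, 0, 8], "turn": 0}, {"jaw": 0, "offset": [0, 0, 12], "turn": 0}, {"jaw": 0, "offset": [1, 1, 16], "turn": 5}, {"jaw": 0, "offset": [2, 2, 20], "turn": 10}])

```text
time: 1.32
ee_pos: [0.2569, -0.612, 0.5031]
tool_rot: [[0.859, 0.512, -0.0], [0.512, -0.859, 0.0], [-0.0, -0.0, -1.0]]
wrist_force: [-0.5, -0.2, -0.5]
grip_width: 1.0
```

Emit:
carry_out(series=[{"jaw": 0, "offset": [2, 3, 1], "turn": 5}, {"jaw": 0, "offset": [4, 6, 2], "turn": 10}, {"jaw": 0, "offset": [6, 9, 3], "turn": 15}, {"jaw": 0, "offset": [8, 12, 3], "turn": 20}, {"jaw": 0, "offset": [10, 15.5, 3], "turn": 25}])

```text
time: 1.73
ee_pos: [0.3579, -0.4563, 0.5324]
tool_rot: [[0.562, 0.827, 0.001], [0.827, -0.562, -0.002], [-0.001, 0.002, -1.0]]
wrist_force: [-0.5, -0.5, -0.9]
grip_width: 1.0
```

Emit:
carry_out(series=[{"jaw": 0, "offset": [1, 4, 0], "turn": 3}, {"jaw": 0, "offset": [2, 8, 0], "turn": 6}, {"jaw": 0, "offset": [3, 12, 0], "turn": 9}, {"jaw": 0, "offset": [4, 16, 0], "turn": 12}, {"jaw": 0, "offset": [5, 20, 0], "turn": 14}])

```text
time: 2.15
ee_pos: [0.4072, -0.2552, 0.5315]
tool_rot: [[0.346, 0.938, 0.001], [0.938, -0.346, -0.0], [-0.0, 0.001, -1.0]]
wrist_force: [0.4, 0.1, 0.2]
grip_width: 1.001
```

Emit:
carry_out(series=[{"jaw": 0, "offset": [1, 4, 0], "turn": 2}, {"jaw": 0, "offset": [2, 8, 0], "turn": 4}, {"jaw": 0, "offset": [3, 12, 0], "turn": 6}, {"jaw": 0, "offset": [4, 16, 0], "turn": 8}, {"jaw": 0, "offset": [5, 20, 0], "turn": 9.5}])

```text
time: 2.57
ee_pos: [0.4571, -0.0551, 0.5317]
tool_rot: [[0.187, 0.982, 0.001], [0.982, -0.187, -0.0], [-0.0, 0.001, -1.0]]
wrist_force: [1.0, -0.3, 0.3]
grip_width: 0.998
```

Emit:
carry_out(series=[{"jaw": 0, "offset": [0, 4, 0], "turn": 0}, {"jaw": 0, "offset": [0, 8, 0], "turn": 0}, {"jaw": 0, "offset": [0, 12, 0], "turn": 0}, {"jaw": 0, "offset": [0, 16, 0], "turn": 0}, {"jaw": 0, "offset": [0.2, 20, 0], "turn": 0}])

```text
time: 2.98
ee_pos: [0.4585, 0.1448, 0.5318]
tool_rot: [[0.189, 0.982, 0.001], [0.982, -0.189, 0.0], [0.0, 0.001, -1.0]]
wrist_force: [0.7, -0.4, 0.3]
grip_width: 1.003
```

Emit:
carry_out(series=[{"jaw": 0, "offset": [0, 3, -2], "turn": 0}, {"jaw": 0, "offset": [0, 5.4, -5], "turn": 0}, {"jaw": 0, "offset": [0, 5.4, -9], "turn": 0}, {"jaw": 0, "offset": [0, 5.4, -13], "turn": 0}, {"jaw": 0, "offset": [0, 5.4, -17], "turn": 0}])

```text
time: 3.4
ee_pos: [0.459, 0.1977, 0.3601]
tool_rot: [[0.187, 0.982, 0.001], [0.982, -0.187, 0.0], [0.001, 0.001, -1.0]]
wrist_force: [0.5, -0.2, 0.1]
grip_width: 1.002
```

Emit:
carry_out(series=[{"jaw": 0, "offset": [0, 0, -4], "turn": 0}, {"jaw": 0, "offset": [0, 0, -8], "turn": 0}, {"jaw": 0, "offset": [0, 0, -12], "turn": 0}, {"jaw": 0, "offset": [0, 0, -15], "turn": 0}, {"jaw": 0, "offset": [0, 0, -15], "turn": 0}])

```text
time: 3.82
ee_pos: [0.4547, 0.1952, 0.2042]
tool_rot: [[0.189, 0.982, -0.012], [0.982, -0.189, -0.005], [-0.007, -0.011, -1.0]]
wrist_force: [-1.7, -1.1, -0.9]
grip_width: 1.001
```

```bash
cat > look.py <<'E'
import sys,cv2
from plant import arm
t=sys.argv[1]
for n,b in(("scene",(150,290,240,420)),("top",(130,300,235,425))):
    p=arm.grab_frame(n); f=p["frame"]; cv2.imwrite(f"pics/{t}_{n}_raw.png",f)
    cv2.imwrite(f"pics/{t}_{n}.png",cv2.convertScaleAbs(cv2.resize(f[b[0]:b[1],b[2]:b[3]],None,fx=3.5 if n=='top' else 4,fy=3.5 if n=='top' else 4,interpolation=cv2.INTER_CUBIC),alpha=1.6))
s=arm.observe();print(s['time'],s['ee_pos'],s['wrist_force'],s['torque'],s['qpos'].round(2),s['grip_width'])
E
python3 look.py c
```

```text
3.9167 [0.45876973 0.1966751  0.21083504] [-0.00994549 -0.07243176  1.02694372] [-0.09520982 -0.10601178  0.00227136] [0.36 0.01 2.07 0.   1.07 0.55] 1.0005039300870622
```

View pics/c_scene.png

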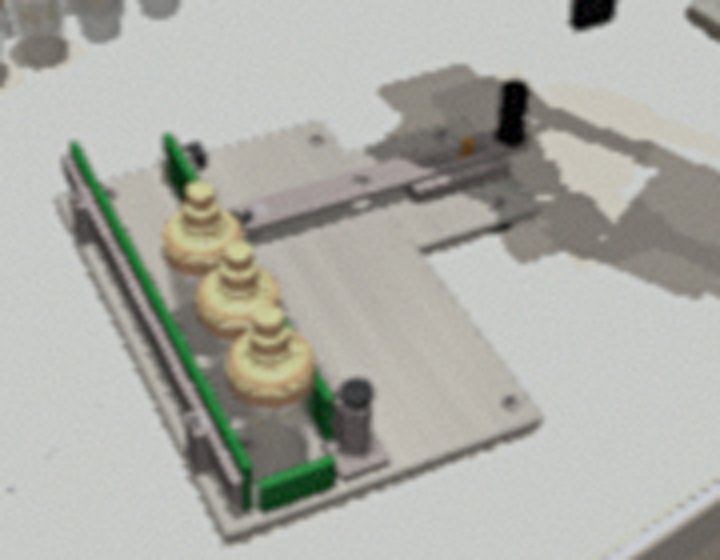

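View pics/c_top.png

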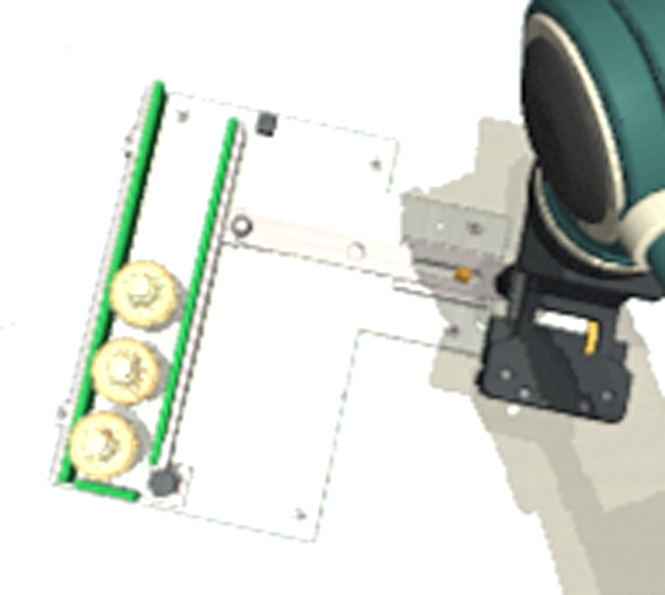

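Emit:
carry_out(series=[{"jaw": 0, "offset": [0.1, 0.2, -3], "turn": 0}, {"jaw": 0, "offset": [0.1, 0.2, -6], "turn": 0}, {"jaw": 0, "offset": [0.1, 0.2, -9], "turn": 0}, {"jaw": 0, "offset": [0.1, 0.2, -11.2], "turn": 0}, {"jaw": 0.2, "offset": [0.1, 0.2, -11.2], "turn": 0}])

```text
time: 4.33
ee_pos: [0.4597, 0.1986, 0.0982]
tool_rot: [[0.189, 0.982, -0.003], [0.982, -0.189, -0.001], [-0.001, -0.002, -1.0]]
wrist_force: [-0.6, -0.9, 0.1]
grip_width: 0.943
```

Emit:
carry_out(series=[{"jaw": 0.5, "offset": [0, 0, 0], "turn": 0}, {"jaw": 0.7, "offset": [0, 0, 0], "turn": 0}, {"jaw": 0.7, "offset": [0, 0, 0], "turn": 0}, {"jaw": 0.7, "offset": [0, 0, 0], "turn": 0}, {"jaw": 0.72, "offset": [0, 0, 0], "turn": 0}], grip_force=8)

```text
time: 4.75
ee_pos: [0.4615, 0.1993, 0.101]
tool_rot: [[0.189, 0.982, 0.003], [0.982, -0.189, 0.001], [0.002, 0.003, -1.0]]
wrist_force: [0.8, 0.2, 0.9]
grip_width: 0.575
```

```bash
python3 look.py d
```

```text
4.85 [0.46079759 0.19906871 0.10019534] [-0.23730841 -0.28703992 -0.1096955 ] [-0.01260549 -0.05602828  0.02931957] [0.36 0.16 2.15 0.   0.83 0.55] 0.4794159118011648
```

View pics/d_scene.png

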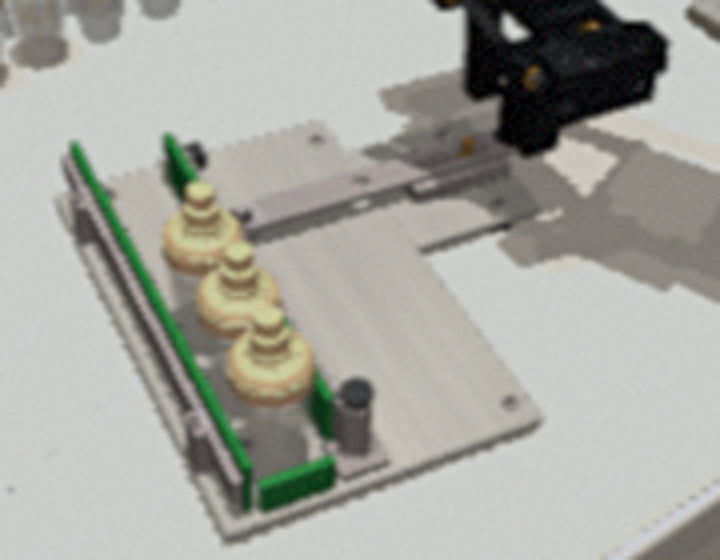

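Emit:
carry_out(series=[{"jaw": 0.78, "offset": [0, 0, 0], "turn": 0}, {"jaw": 0.78, "offset": [0, 0, 0], "turn": 0}, {"jaw": 0.78, "offset": [0, 0, 0], "turn": 0}, {"jaw": 0.78, "offset": [0, 0, 0], "turn": 0}, {"jaw": 0.78, "offset": [0, 0, 0], "turn": 0}], grip_force=8)

```text
time: 5.27
ee_pos: [0.4602, 0.1988, 0.0992]
tool_rot: [[0.189, 0.982, -0.0], [0.982, -0.189, -0.0], [-0.0, -0.0, -1.0]]
wrist_force: [0.4, -0.8, 0.9]
grip_width: 0.221
```

Emit:
carry_out(series=[{"jaw": 0.85, "offset": [0, 0, 0], "turn": 0}, {"jaw": 0.85, "offset": [0, 0, 0], "turn": 0}, {"jaw": 0.85, "offset": [0, 0, 0], "turn": 0}, {"jaw": 0.85, "offset": [0, 0, 0], "turn": 0}, {"jaw": 0.85, "offset": [0, 0, 0], "turn": 0}], grip_force=8)

```text
time: 5.68
ee_pos: [0.4602, 0.1988, 0.0992]
tool_rot: [[0.189, 0.982, -0.0], [0.982, -0.189, -0.0], [-0.0, -0.0, -1.0]]
wrist_force: [0.1, 0.5, -0.7]
grip_width: 0.188
```

Emit:
carry_out(series=[{"jaw": 0.85, "offset": [0, 0, 0], "turn": 0}, {"jaw": 0.85, "offset": [0, 0, 0], "turn": 0}, {"jaw": 0.85, "offset": [0, 0, 0], "turn": 0}, {"jaw": 0.85, "offset": [0, 0, 0], "turn": 0}, {"jaw": 0.85, "offset": [0, 0, 0], "turn": 0}], grip_force=10)

```text
time: 6.1
ee_pos: [0.4602, 0.1988, 0.0992]
tool_rot: [[0.189, 0.982, -0.0], [0.982, -0.189, -0.0], [-0.0, -0.0, -1.0]]
wrist_force: [-0.8, 0.6, -0.9]
grip_width: 0.188
```

Emit:
carry_out(series=[{"jaw": 0.85, "offset": [0.01, 0.07, 0.4], "turn": 0}, {"jaw": 0.85, "offset": [0.03, 0.16, 0.88], "turn": 0}, {"jaw": 0.85, "offset": [0.05, 0.26, 1.3], "turn": 0}, {"jaw": 0.85, "offset": [0.07, 0.36, 1.74], "turn": 0}, {"jaw": 0.85, "offset": [0.07, 0.36, 1.74], "turn": 0}], grip_force=10)

```text
time: 6.52
ee_pos: [0.4613, 0.2021, 0.1177]
tool_rot: [[0.188, 0.982, 0.001], [0.982, -0.188, -0.001], [-0.001, 0.001, -1.0]]
wrist_force: [-1.1, -4.6, -0.5]
grip_width: 0.189
```

Emit:
carry_out(series=[{"jaw": 0.85, "offset": [0.02, 0.12, 0.43], "turn": 0}, {"jaw": 0.85, "offset": [0.05, 0.24, 0.86], "turn": 0}, {"jaw": 0.85, "offset": [0.08, 0.39, 1.3], "turn": 0}, {"jaw": 0.85, "offset": [0.1, 0.53, 1.7], "turn": 0}, {"jaw": 0.85, "offset": [0.13, 0.65, 2.03], "turn": 0}], grip_force=10)

```text
time: 6.93
ee_pos: [0.4622, 0.2085, 0.1376]
tool_rot: [[0.188, 0.982, -0.0], [0.982, -0.188, -0.001], [-0.001, -0.0, -1.0]]
wrist_force: [-1.2, -5.7, 0.5]
grip_width: 0.191
```

```bash
python3 look.py e
```

```text
7.0333 [0.4625935  0.2085514  0.13803546] [-1.15507451 -6.42000742  0.37144339] [-1.11757517  0.10126487 -0.00376003] [ 0.38  0.11  2.11 -0.    0.92  0.57] 0.1874440785382847
```

View pics/e_scene.png

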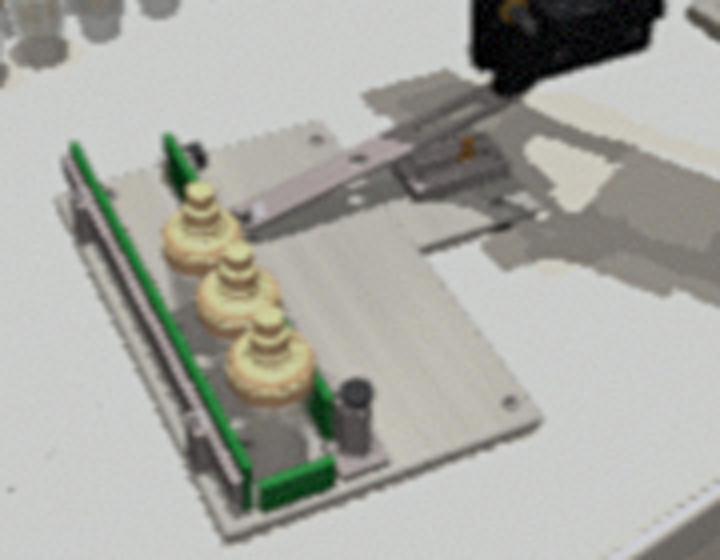

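View pics/e_top.png

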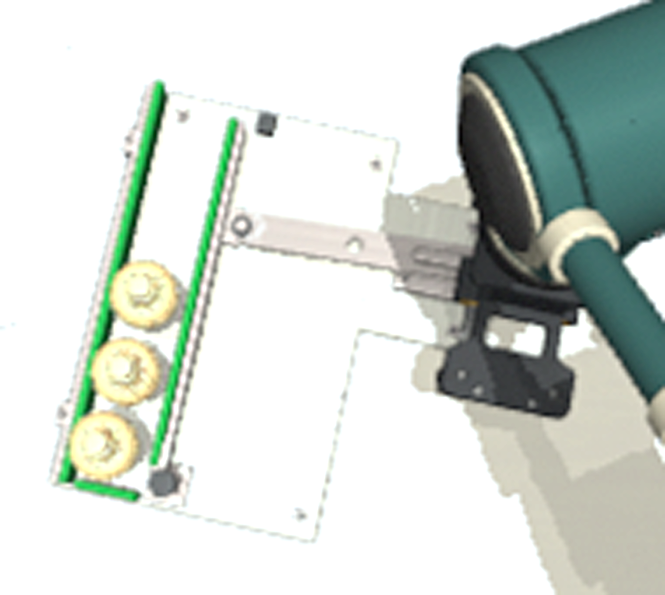

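```bash
cat >> h.py <<'E'
def piv(th):
    s,c=np.sin(th),np.cos(th);return np.array([14-10*c-170*s,118+10*s-170*c])
TT=np.array([.4415,.3774,1.380])
def knob(th,al,ph,h=28.):
    # grasp point in world (m); al deg rotation of stay from tray -x
    r=176*np.cos(ph)-h*np.sin(ph); z=26+176*np.sin(ph)+h*np.cos(ph)
    a=np.radians(al); k=piv(th)-r*np.array([np.cos(a),np.sin(a)])
    return tw(TT,(*k,z))
E
python3 - <<'E'
from h import *
from plant import arm
e=np.array([0.4602,.1988,.0992])-knob(0,0,0)
k0=knob(0,0,.22);print((k0+e).round(4))
p0=k0
for i in range(0,13):
    f=i/12; k=knob(.443*f,15.8*f,.22);print(i,((k-k0)*100).round(2),round(15.8*f,1),(k+e).round(4))
E
```

```text
[0.4622 0.209  0.1369]
0 [0. 0. 0.] 0.0 [0.4622 0.209  0.1369]
1 [ 0.21 -0.67  0.  ] 1.3 [0.4642 0.2022 0.1369]
2 [ 0.4  -1.33  0.  ] 2.6 [0.4661 0.1956 0.1369]
3 [ 0.56 -1.98  0.  ] 4.0 [0.4678 0.1892 0.1369]
4 [ 0.71 -2.6   0.  ] 5.3 [0.4692 0.1829 0.1369]
5 [ 0.83 -3.21  0.  ] 6.6 [0.4705 0.1769 0.1369]
6 [ 0.94 -3.8   0.  ] 7.9 [0.4715 0.171  0.1369]
7 [ 1.02 -4.37  0.  ] 9.2 [0.4724 0.1653 0.1369]
8 [ 1.09 -4.92  0.  ] 10.5 [0.473  0.1598 0.1369]
9 [ 1.13 -5.45  0.  ] 11.9 [0.4735 0.1545 0.1369]
10 [ 1.16 -5.96  0.  ] 13.2 [0.4737 0.1494 0.1369]
11 [ 1.16 -6.45  0.  ] 14.5 [0.4738 0.1445 0.1369]
12 [ 1.15 -6.91  0.  ] 15.8 [0.4737 0.1399 0.1369]
```

Emit:
carry_out(series=[{"jaw": 0.85, "offset": [0.1, -0.33, 0], "turn": 0.6}, {"jaw": 0.85, "offset": [0.21, -0.67, 0], "turn": 1.3}, {"jaw": 0.85, "offset": [0.3, -1.0, 0], "turn": 2}, {"jaw": 0.85, "offset": [0.4, -1.33, 0], "turn": 2.6}, {"jaw": 0.85, "offset": [0.4, -1.33, 0], "turn": 2.6}], grip_force=12)

```text
time: 7.45
ee_pos: [0.4666, 0.1953, 0.1371]
tool_rot: [[0.144, 0.99, 0.0], [0.99, -0.144, 0.0], [0.0, 0.0, -1.0]]
wrist_force: [-0.3, 0.4, -1.8]
grip_width: 0.186
```

```bash
python3 look.py f
```

```text
7.55 [0.46634661 0.19535424 0.13695437] [-0.27401138 -0.30103074 -1.51563227] [-0.25395973 -0.0330771  -0.02841465] [ 0.35  0.11  2.12 -0.    0.91  0.49] 0.19045158245593
```

View pics/f_scene.png

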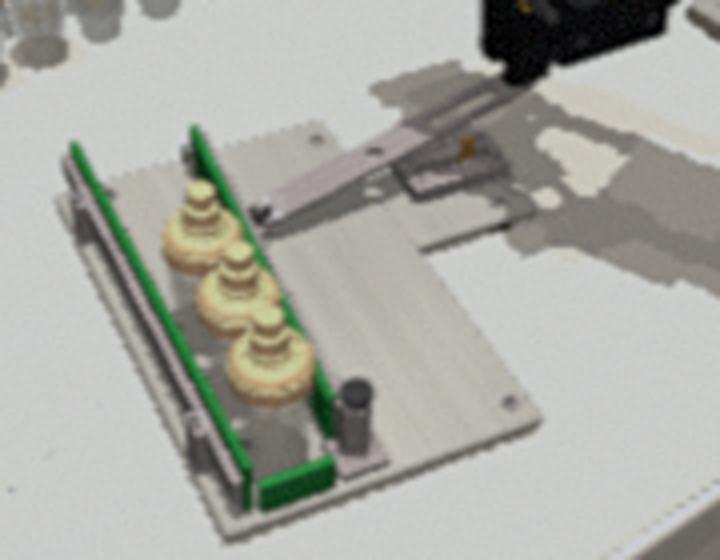

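Emit:
carry_out(series=[{"jaw": 0.85, "offset": [0.16, -0.65, 0], "turn": 1.4}, {"jaw": 0.85, "offset": [0.31, -1.27, 0], "turn": 2.7}, {"jaw": 0.85, "offset": [0.43, -1.88, 0], "turn": 4}, {"jaw": 0.85, "offset": [0.54, -2.47, 0], "turn": 5.3}, {"jaw": 0.85, "offset": [0.54, -2.47, 0], "turn": 5.3}])

```text
time: 7.97
ee_pos: [0.4718, 0.1703, 0.1369]
tool_rot: [[0.052, 0.999, -0.0], [0.999, -0.052, -0.001], [-0.001, -0.0, -1.0]]
wrist_force: [-0.4, -1.2, -1.0]
grip_width: 0.184
```

Emit:
carry_out(series=[{"jaw": 0.85, "offset": [0.08, -0.57, 0], "turn": 1.3}, {"jaw": 0.85, "offset": [0.15, -1.12, 0], "turn": 2.6}, {"jaw": 0.85, "offset": [0.19, -1.65, 0], "turn": 4}, {"jaw": 0.85, "offset": [0.22, -2.16, 0], "turn": 5.3}, {"jaw": 0.85, "offset": [0.22, -2.65, 0], "turn": 6.6}])

```text
time: 8.38
ee_pos: [0.4739, 0.1448, 0.137]
tool_rot: [[-0.063, 0.998, 0.0], [0.998, 0.063, 0.001], [0.001, 0.0, -1.0]]
wrist_force: [-0.1, 1.7, -2.6]
grip_width: 0.188
```

```bash
python3 look.py g
```

```text
8.4833 [0.47378873 0.14410903 0.1369133 ] [ 0.04406519 -0.62807901  0.46174832] [-0.32829018 -0.05911677 -0.00458068] [ 0.25  0.09  2.14 -0.    0.91  0.18] 0.18884788859504473
```

View pics/g_scene.png

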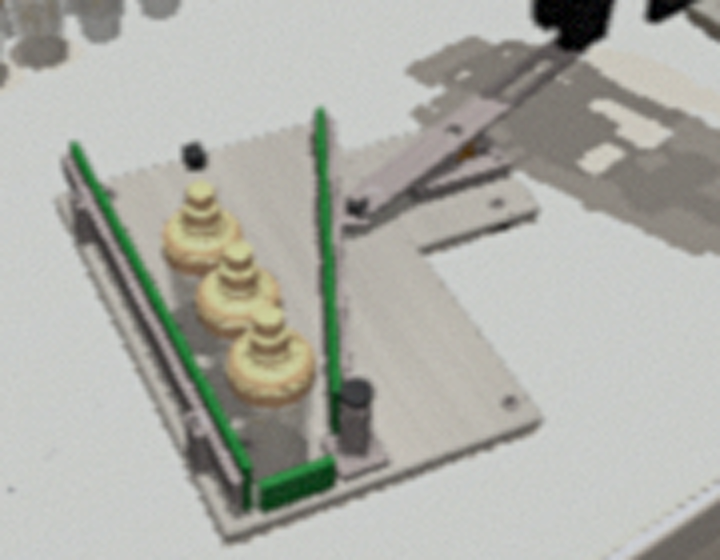

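View pics/g_top.png

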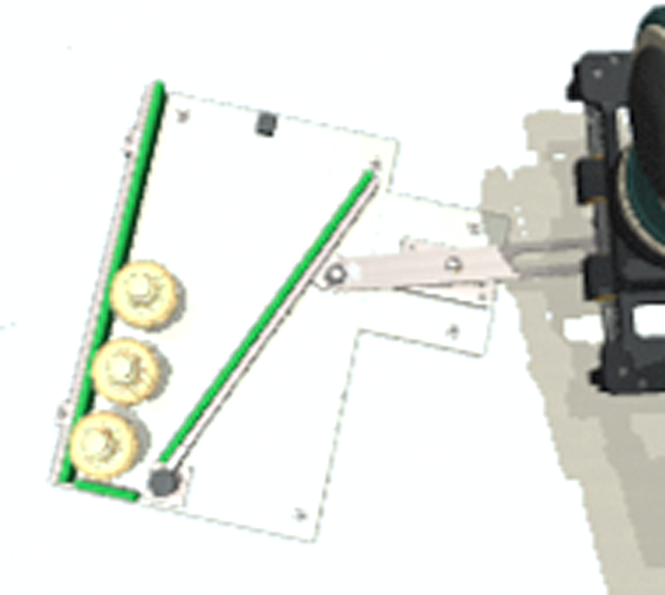

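```bash
python3 - <<'E'
import cv2,numpy as np
g=cv2.imread("pics/g_top_raw.png")[190:222,345:385];a=cv2.imread("pics/a_top.png")[190:222,345:385];c=cv2.imread("pics/c_top_raw.png")[190:222,345:385]
cv2.imwrite("pics/z1.png",cv2.convertScaleAbs(np.hstack([cv2.resize(x,None,fx=6.5,fy=6.5*1,interpolation=cv2.INTER_NEAREST) for x in(a,c,g)]),alpha=1.2))
E
```

```text
(no output)
```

View pics/z1.png

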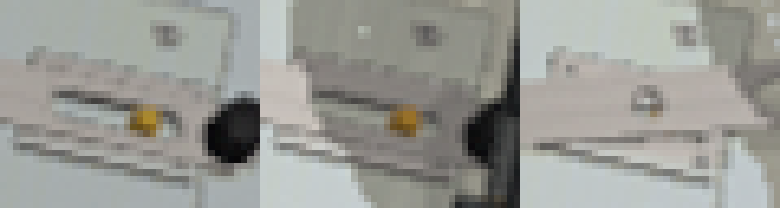

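```bash
python3 - <<'E'
import cv2,numpy as np
from h import *
for f in("a_top","c_top_raw"):
    a=cv2.imread(f"pics/{f}.png").astype(int)[195:220,355:378]
    w=np.clip(a[:,:,2]-a[:,:,0]-40,0,None).astype(float); w[w<15]=0
    yy,xx=np.mgrid[195:220,355:378];u,v=(w*xx).sum()/w.sum(),(w*yy).sum()/w.sum();print(f,u,v,(w>0).sum())
    P=back('top',u,v,.034);print(P)
    d=P[:2]-TT[:2];c_,s_=np.cos(TT[2]),np.sin(TT[2]);print('tray',1e3*(c_*d[0]+s_*d[1]),1e3*(-s_*d[0]+c_*d[1]))
for f in("a_scene","c_scene_raw","e_scene_raw","f_scene_raw"):
    a=cv2.imread(f"pics/{f}.png").astype(int)[180:196,345:366]
    w=np.clip(a[:,:,2]-a[:,:,0]-40,0,None).astype(float); w[w<15]=0
    yy,xx=np.mgrid[180:196,345:366];u,v=(w*xx).sum()/w.sum(),(w*yy).sum()/w.sum();print(f,u,v,(w>0).sum())
    P=back('scene',u,v,.032);d=P[:2]-TT[:2];print('tray',1e3*(c_*d[0]+s_*d[1]),1e3*(-s_*d[0]+c_*d[1]))
P=back('top',364.2,205.0,.0425);d=P[:2]-TT[:2];print('hole',P,1e3*(c_*d[0]+s_*d[1]),1e3*(-s_*d[0]+c_*d[1]))
# predicted hole for the present pose
th=.443*11/12;al=np.radians(14.5);p=piv(th);r=76*np.cos(.22)
h=p-r*np.array([np.cos(al),np.sin(al)]);print('pred hole',h)
print('block', proj('top',tw(TT,(-132,-52,24))),'hole pred px',proj('top',tw(TT,(*h,42.5))))
g=cv2.imread("pics/g_top_raw.png").astype(int)
print((g[203:209,360:369,2]-g[203:209,360:369,0]))
E
```

```text
a_top 367.0875763747454 208.0427698574338 11
[0.4645459  0.22931825 0.034     ]
tray -141.02414889185087 -50.71004253406303
c_top_raw 367.0823244552058 208.00726392251815 11
[0.46462615 0.22933005 0.034     ]
tray -140.9973393558974 -50.78660269397352
a_scene 357.0 185.0 1
tray -146.45408537081565 -54.92928949167669
c_scene_raw nan nan 0
tray nan nan
e_scene_raw nan nan 0
tray nan nan
f_scene_raw nan nan 0
tray nan nan
hole [0.46989025 0.23678144 0.0425    ] -132.68287650367782 -54.54209212131876
pred hole [-134.14494177  -52.79484425]
block [362.74242044 207.34493966] hole pred px [364.69576346 205.89625757]
[[10 10  9  8  8  8 10 10 10]
 [10 10  8  9  7  7  7 10 10]
 [10 10  8  5  3  3  6  9  9]
 [ 9 10  8  3  0 16 14  8  9]
 [11 10  7  2 10 36 21  9 10]
 [ 9  9  9  6  9 17 13  9 10]]<stdin>:12: RuntimeWarning: invalid value encountered in scalar divide
```

```bash
python3 - <<'E'
import cv2,numpy as np
from h import *
c_,s_=np.cos(TT[2]),np.sin(TT[2])
def tr(P): d=P[:2]-TT[:2];return 1e3*np.array([c_*d[0]+s_*d[1],-s_*d[0]+c_*d[1]])
g=cv2.imread("pics/g_top_raw.png");
x=cv2.resize(g[175:225,315:390],None,fx=10,fy=10,interpolation=cv2.INTER_CUBIC);cv2.imwrite("pics/z2.png",x)
print('piv0',tr(back('top',303.9,193.9,.030)),'piv now',tr(back('top',330.36,207.64,.030)),'model',piv(.443*11/12))
print('knob tcp',tr(np.array([.47379,.14411])))
E
```

```text
piv0 [  4.63746052 -53.01803491] piv now [-60.41185103 -34.86114882] model [-62.33916799 -34.22460849]
knob tcp [-222.93310766  -75.94536003]
```

View pics/z2.png

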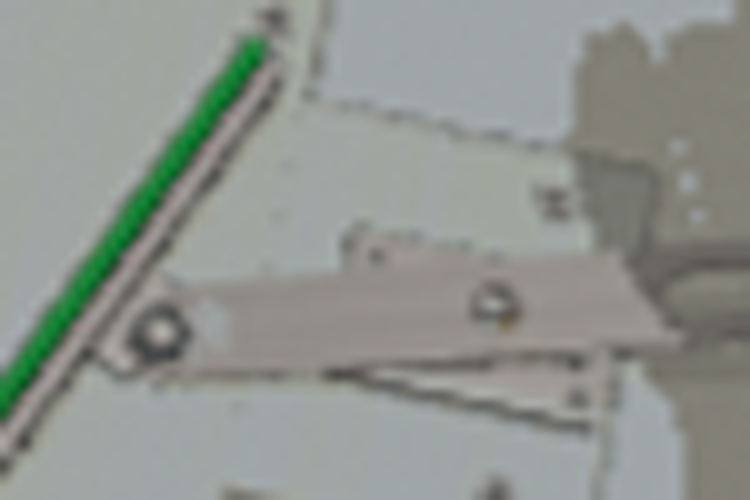

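```bash
python3 - <<'E'
from h import *
for th,al in((.406,14.5),(.398,15.5),(.398,16.5)):
    for ph in(.22,.18): print(th,al,ph,((knob(.443,15.8,ph)-knob(th,al,.22))*100).round(2))
E
```

```text
0.406 14.5 0.22 [-0.02 -0.46  0.  ]
0.406 14.5 0.18 [ 0.   -0.71 -0.67]
0.398 15.5 0.22 [-0.39 -0.59  0.  ]
0.398 15.5 0.18 [-0.37 -0.84 -0.67]
0.398 16.5 0.22 [-0.68 -0.62  0.  ]
0.398 16.5 0.18 [-0.66 -0.87 -0.67]
```

Go to a middle estimate, lowered a little but still clear of the pin, then compare hole and pin again.

Emit:
carry_out(series=[{"jaw": 0.85, "offset": [-0.1, -0.2, 0], "turn": 0.5}, {"jaw": 0.85, "offset": [-0.2, -0.4, 0], "turn": 1}, {"jaw": 0.85, "offset": [-0.37, -0.59, 0], "turn": 1.3}, {"jaw": 0.85, "offset": [-0.37, -0.71, -0.3], "turn": 1.3}, {"jaw": 0.85, "offset": [-0.37, -0.84, -0.67], "turn": 1.3}])

```text
time: 8.9
ee_pos: [0.4705, 0.1362, 0.1305]
tool_rot: [[-0.085, 0.996, 0.001], [0.996, 0.085, 0.001], [0.0, 0.001, -1.0]]
wrist_force: [0.3, 1.2, -0.9]
grip_width: 0.19
```

```bash
sed -i 's/^s=arm/import numpy as np\ng=cv2.imread(f"pics\/{t}_top_raw.png");cv2.imwrite(f"pics\/{t}_z.png",cv2.convertScaleAbs(cv2.resize(g[175:225,315:390],None,fx=10,fy=10,interpolation=cv2.INTER_CUBIC),alpha=1.3))\ns=arm/' look.py; python3 look.py i
```

```text
9.0 [0.4697441  0.1358777  0.12960013] [-0.7762287   1.55928555 -0.80890365] [ 0.21856455 -0.10785029 -0.0770051 ] [0.23 0.09 2.15 0.   0.9  0.15] 0.1891412661126441
```

View pics/i_z.png

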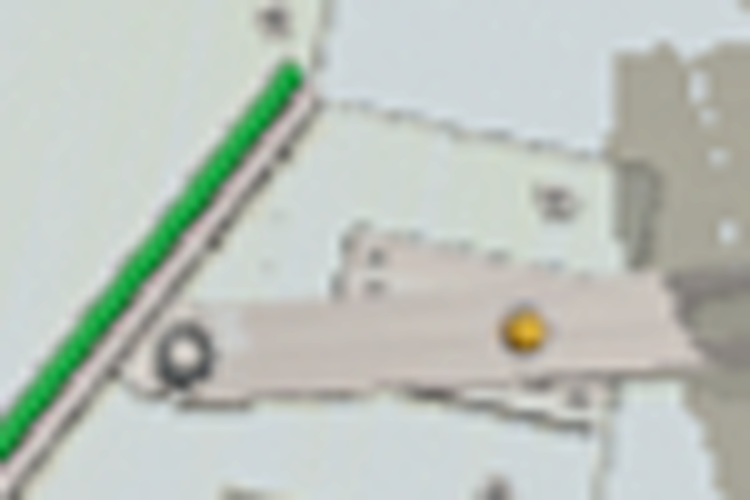

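View pics/i_scene.png

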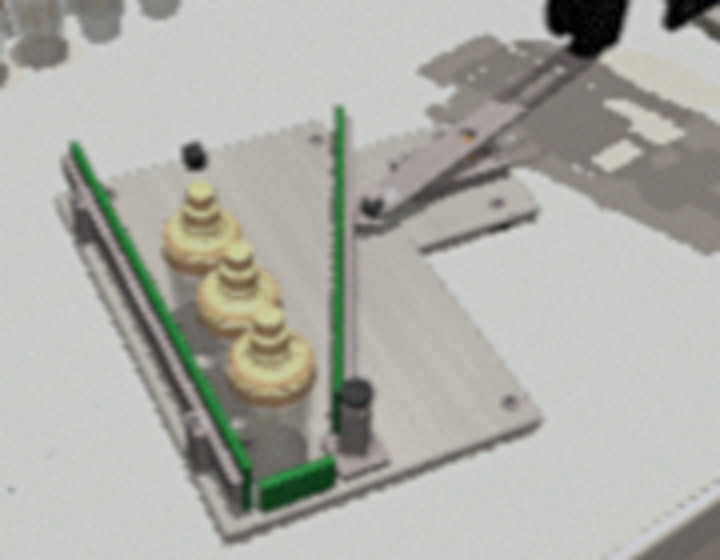

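Emit:
carry_out(series=[{"jaw": 0.85, "offset": [0.07, 0, 0], "turn": 0}, {"jaw": 0.85, "offset": [0.13, -0.02, -0.1], "turn": 0}, {"jaw": 0.85, "offset": [0.14, -0.06, -0.2], "turn": 0}, {"jaw": 0.85, "offset": [0.14, -0.09, -0.3], "turn": 0}, {"jaw": 0.85, "offset": [0.14, -0.11, -0.38], "turn": 0}])

```text
time: 9.42
ee_pos: [0.4716, 0.135, 0.1263]
tool_rot: [[-0.086, 0.996, -0.0], [0.996, 0.086, 0.0], [0.0, -0.0, -1.0]]
wrist_force: [0.2, 2.1, -1.1]
grip_width: 0.188
```

```bash
python3 look.py j
```

```text
9.5167 [0.4714732  0.13494439 0.12628538] [ 0.35009922  1.92871204 -0.22177035] [ 0.32534414 -0.06852157  0.00036556] [0.23 0.1  2.15 0.   0.89 0.14] 0.18868054862699846
```

View pics/j_z.png

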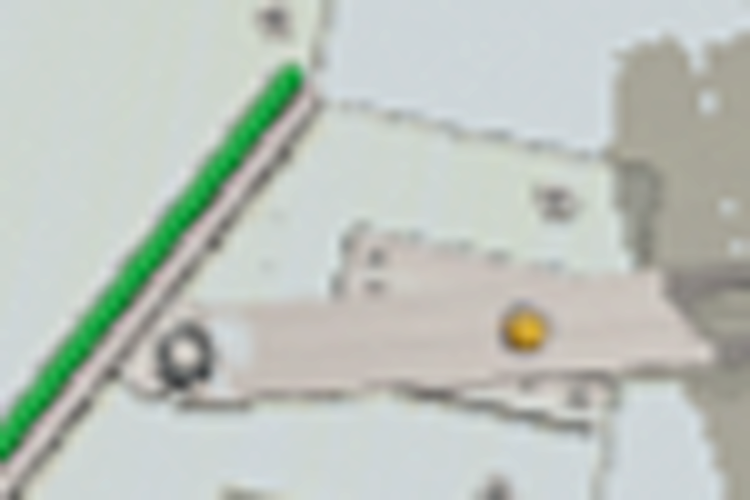

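View pics/j_scene.png

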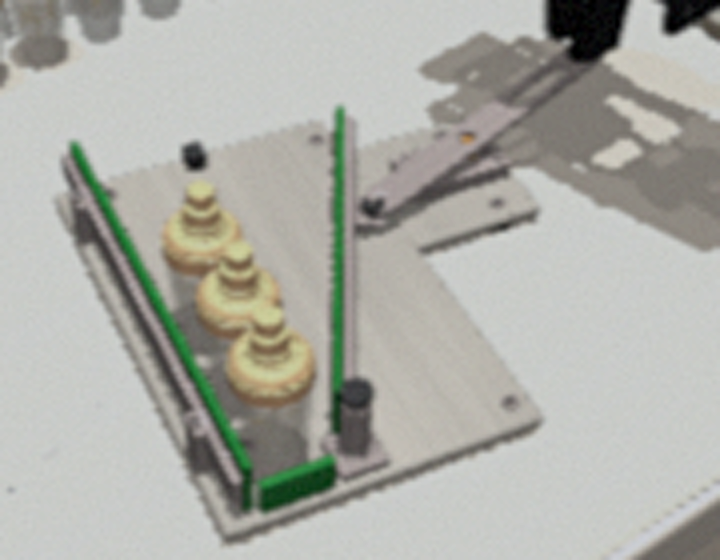

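Emit:
carry_out(series=[{"jaw": 0.85, "offset": [0, -0.02, -0.08], "turn": 0}, {"jaw": 0.85, "offset": [0, -0.04, -0.16], "turn": 0}, {"jaw": 0.85, "offset": [0.01, -0.07, -0.24], "turn": 0}, {"jaw": 0.85, "offset": [0.01, -0.09, -0.32], "turn": 0}, {"jaw": 0.85, "offset": [0.01, -0.12, -0.4], "turn": 0}])

```text
time: 9.93
ee_pos: [0.4717, 0.1338, 0.1224]
tool_rot: [[-0.086, 0.996, -0.0], [0.996, 0.086, 0.0], [0.0, -0.0, -1.0]]
wrist_force: [-0.1, 1.4, -0.4]
grip_width: 0.188
```

Emit:
carry_out(series=[{"jaw": 0.85, "offset": [0, -0.02, -0.08], "turn": 0}, {"jaw": 0.85, "offset": [0, -0.04, -0.16], "turn": 0}, {"jaw": 0.85, "offset": [0.01, -0.07, -0.24], "turn": 0}, {"jaw": 0.85, "offset": [0.01, -0.09, -0.32], "turn": 0}, {"jaw": 0.85, "offset": [0.01, -0.11, -0.4], "turn": 0}])

```text
time: 10.35
ee_pos: [0.4718, 0.1326, 0.1184]
tool_rot: [[-0.086, 0.996, -0.0], [0.996, 0.086, -0.0], [-0.0, -0.0, -1.0]]
wrist_force: [-0.5, 1.7, -0.0]
grip_width: 0.187
```

```bash
python3 look.py k
```

```text
10.45 [0.47171979 0.13260952 0.11832385] [-0.003797    1.50516562 -1.05968561] [ 0.29941775 -0.07611749 -0.01322111] [ 0.22  0.11  2.16 -0.    0.87  0.14] 0.1823780508952071
```

View pics/k_z.png

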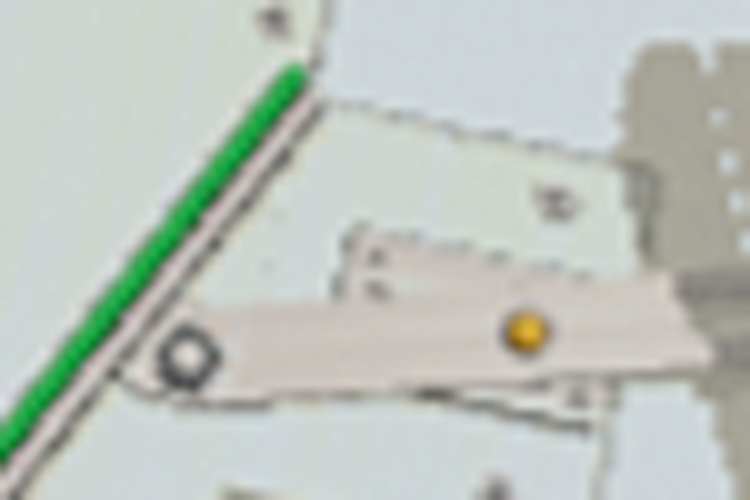

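View pics/k_scene.png

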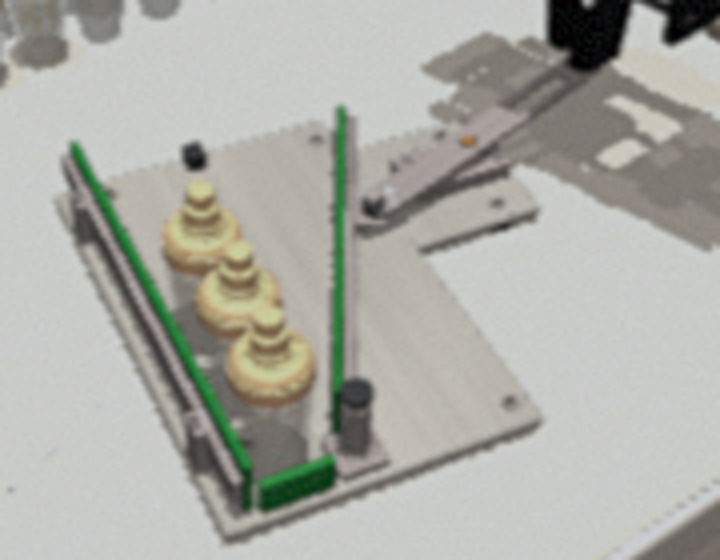

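Emit:
carry_out(series=[{"jaw": 0.85, "offset": [0, -0.03, -0.12], "turn": 0}, {"jaw": 0.85, "offset": [0.01, -0.06, -0.24], "turn": 0}, {"jaw": 0.85, "offset": [0.01, -0.08, -0.36], "turn": 0}, {"jaw": 0.85, "offset": [0.02, -0.11, -0.48], "turn": 0}, {"jaw": 0.85, "offset": [0.02, -0.13, -0.6], "turn": 0}])

```text
time: 10.87
ee_pos: [0.472, 0.1313, 0.1123]
tool_rot: [[-0.086, 0.996, -0.0], [0.996, 0.086, -0.0], [-0.0, -0.0, -1.0]]
wrist_force: [-1.2, 1.8, -0.6]
grip_width: 0.185
```

Emit:
carry_out(series=[{"jaw": 0.85, "offset": [0, -0.03, -0.12], "turn": 0}, {"jaw": 0.85, "offset": [0.01, -0.05, -0.24], "turn": 0}, {"jaw": 0.85, "offset": [0.01, -0.07, -0.36], "turn": 0}, {"jaw": 0.85, "offset": [0.02, -0.1, -0.48], "turn": 0}, {"jaw": 0.85, "offset": [0.02, -0.12, -0.6], "turn": 0}])

```text
time: 11.28
ee_pos: [0.4722, 0.1301, 0.1063]
tool_rot: [[-0.086, 0.996, -0.0], [0.996, 0.086, 0.0], [0.0, -0.0, -1.0]]
wrist_force: [0.5, 1.7, -1.6]
grip_width: 0.188
```

```bash
python3 look.py l
```

```text
11.3833 [0.47205289 0.13011336 0.10622911] [ 0.20475574  0.42496839 -1.54046951] [ 0.33034737 -0.05912243  0.01766533] [0.22 0.13 2.17 0.   0.85 0.13] 0.18751169388098657
```

View pics/l_scene.png

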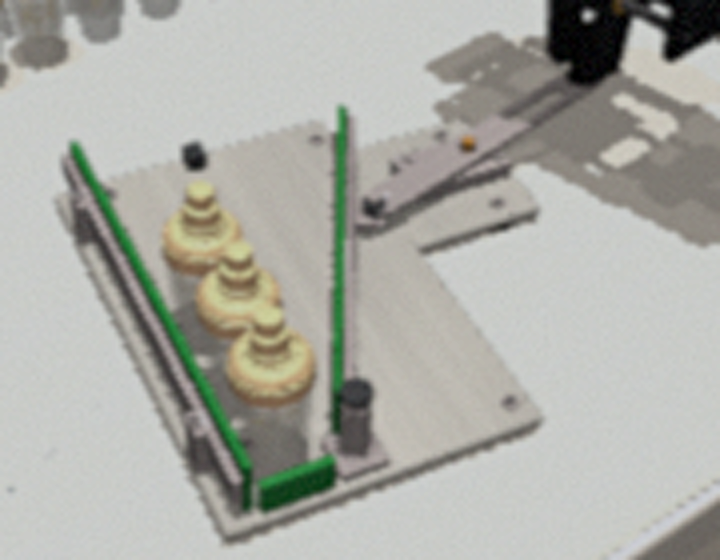

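View pics/l_z.png

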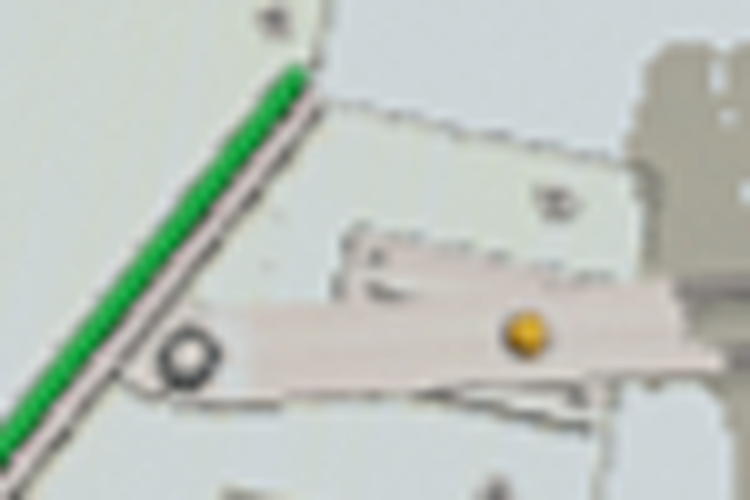

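Emit:
carry_out(series=[{"jaw": 0.85, "offset": [0, -0.02, -0.1], "turn": 0}, {"jaw": 0.85, "offset": [0, -0.04, -0.2], "turn": 0}, {"jaw": 0.85, "offset": [0.01, -0.06, -0.3], "turn": 0}, {"jaw": 0.85, "offset": [0.01, -0.08, -0.4], "turn": 0}, {"jaw": 0.85, "offset": [0.01, -0.1, -0.5], "turn": 0}])

```text
time: 11.8
ee_pos: [0.4723, 0.1291, 0.1014]
tool_rot: [[-0.086, 0.996, 0.0], [0.996, 0.086, -0.0], [-0.0, 0.0, -1.0]]
wrist_force: [0.3, 1.6, -1.1]
grip_width: 0.183
```

Emit:
carry_out(series=[{"jaw": 0.85, "offset": [0, -0.01, -0.05], "turn": 0}, {"jaw": 0.85, "offset": [0, -0.02, -0.1], "turn": 0}, {"jaw": 0.85, "offset": [0, -0.03, -0.15], "turn": 0}, {"jaw": 0.85, "offset": [0, -0.03, -0.18], "turn": 0}, {"jaw": 0.85, "offset": [0, -0.03, -0.18], "turn": 0}])

```text
time: 12.22
ee_pos: [0.4724, 0.1289, 0.0997]
tool_rot: [[-0.086, 0.996, 0.0], [0.996, 0.086, -0.0], [-0.0, 0.0, -1.0]]
wrist_force: [-0.9, 0.3, 0.1]
grip_width: 0.191
```

Emit:
carry_out(series=[{"jaw": 0.85, "offset": [0, 0, -0.05], "turn": 0}, {"jaw": 0.85, "offset": [0, 0, -0.05], "turn": 0}, {"jaw": 0.75, "offset": [0, 0, -0.05], "turn": 0}, {"jaw": 0.7, "offset": [0, 0, -0.05], "turn": 0}, {"jaw": 0.65, "offset": [0, 0, -0.05], "turn": 0}])

```text
time: 12.63
ee_pos: [0.4723, 0.1287, 0.0992]
tool_rot: [[-0.086, 0.996, 0.0], [0.996, 0.086, -0.0], [-0.0, -0.0, -1.0]]
wrist_force: [0.2, 0.2, 0.4]
grip_width: 0.335
```

Emit:
carry_out(series=[{"jaw": 0.5, "offset": [0, 0, 0], "turn": 0}, {"jaw": 0.4, "offset": [0, 0, 0], "turn": 0}, {"jaw": 0.3, "offset": [0, 0, 0], "turn": 0}, {"jaw": 0.3, "offset": [0, 0, 0], "turn": 0}, {"jaw": 0.3, "offset": [0, 0, 0], "turn": 0}])

```text
time: 13.05
ee_pos: [0.4723, 0.1289, 0.0992]
tool_rot: [[-0.086, 0.996, -0.0], [0.996, 0.086, -0.0], [-0.0, -0.0, -1.0]]
wrist_force: [-0.7, 0.3, 0.4]
grip_width: 0.694
```

Emit:
carry_out(series=[{"jaw": 0.3, "offset": [0, 0, 2], "turn": 0}, {"jaw": 0.3, "offset": [0, 0, 5], "turn": 0}, {"jaw": 0.3, "offset": [0, 0, 8], "turn": 0}, {"jaw": 0.3, "offset": [0, 0, 12], "turn": 0}, {"jaw": 0.3, "offset": [0, 0, 16], "turn": 0}])

```text
time: 13.47
ee_pos: [0.4713, 0.1286, 0.2599]
tool_rot: [[-0.086, 0.996, -0.002], [0.996, 0.086, -0.001], [-0.0, -0.002, -1.0]]
wrist_force: [0.3, -0.0, -0.5]
grip_width: 0.7
```

```bash
python3 look.py m
```

```text
13.5667 [0.47641988 0.12980498 0.26715012] [1.6748358  0.47517457 0.55408958] [-0.04660517 -0.09740558 -0.00239024] [ 0.22 -0.06  2.03  0.    1.16  0.13] 0.7024241340949442
```

View pics/m_scene.png

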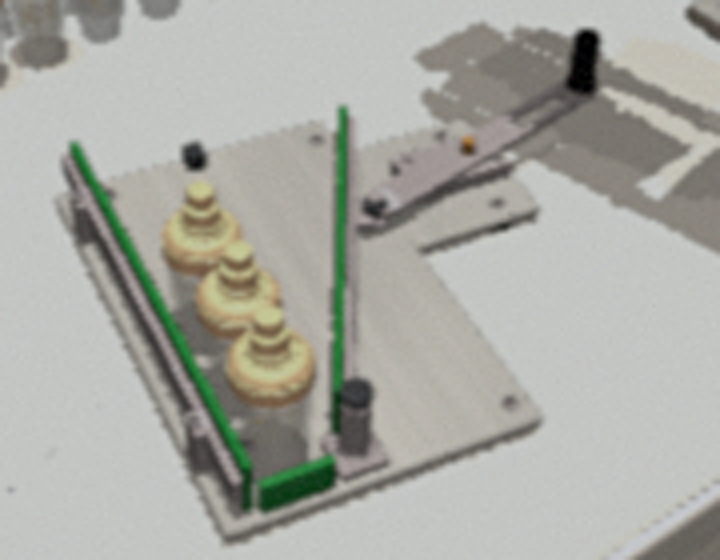

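View pics/m_top.png

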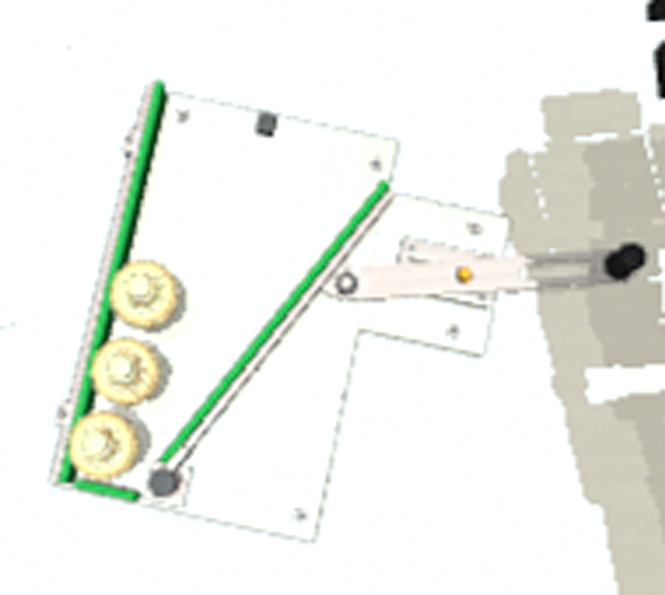

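```bash
python3 - <<'E'
from h import *
f=lambda p:(np.array(p)+.5)*4-np.array([240,150])*4
for dz in(0,.003,.006):
  for z in(.068,.028): print(dz,z,f(proj('scene',(.4723,.1289,z+dz))).round(1))
# closed-state reference in c_scene (observed knob top ~(512,87), bottom ~(510,140))
for z in(.068,.028): print('ref',z,f(proj('scene',(.4602,.1988,z))).round(1))
import cv2
for n in("c","m"):
    g=cv2.imread(f"pics/{n}_scene_raw.png").max(2)[150:200,350:400]
    m=(g<45); 
    k,l,s,c=cv2.connectedComponentsWithStats(m.astype('uint8'))
    print(n,[(s[i],c[i]) for i in range(1,k) if s[i][4]>20])
E
```

```text
0 0.068 [586.7  36.2]
0 0.028 [579.2  88.7]
0.003 0.068 [587.3  32.2]
0.003 0.028 [579.8  84.8]
0.006 0.068 [587.9  28.1]
0.006 0.028 [580.3  81. ]
ref 0.068 [514.2  85.4]
ref 0.028 [508.4 138.7]
c [(array([33,  0, 11,  7, 62], dtype=int32), array([37.40322581,  2.64516129])), (array([ 13,  20,   9,  17, 110], dtype=int32), array([17.60909091, 28.49090909]))]
m [(array([31,  8,  9, 16, 98], dtype=int32), array([35.35714286, 16.02040816]))]
```

Emit:
carry_out(series=[{"jaw": 0.3, "offset": [0, 0, 3], "turn": 0}, {"jaw": 0.3, "offset": [0, 0, 3], "turn": 0}, {"jaw": 0.3, "offset": [0, 0, 3], "turn": 0}, {"jaw": 0.3, "offset": [0, 0, 3], "turn": 0}, {"jaw": 0.3, "offset": [0, 0, 3], "turn": 0}])

```text
time: 13.98
ee_pos: [0.4714, 0.1287, 0.2872]
tool_rot: [[-0.086, 0.996, -0.003], [0.996, 0.086, -0.001], [-0.0, -0.003, -1.0]]
wrist_force: [0.3, -0.3, 0.7]
grip_width: 0.699
```

```bash
python3 - <<'E'
from plant import arm
s=arm.observe();print(s['time'],s['dq'].round(3),s['wrist_force'])
print(arm.finish_job())
E
```

```text
13.9833 [0.001 0.005 0.004 0.001 0.004 0.001] [ 0.29058724 -0.2761572   0.74592378]
the job is handed in; nothing more can be done
None
```

The guide is set wide and the job is handed in at about 14 s. I gripped the stay by its knob, lifted it off the pin, swung the guide open and lowered the round hole over the pin. The stay went down flat on its bracket, and I released it and backed the gripper off upwards.

**Seating:** in the last pictures the brass pin stands through the round hole. The knob sits within about 0.3 mm of the height expected for a flat stay. By my geometry the guide is open about 0.44–0.45 rad, inside the 0.27–0.5 range.

**Bottles:** they look unmoved in both views.

**Forces:** readings between moves never exceeded about 6.5 N. That peak came while lifting the stay, with the guide against its stop. Forces stayed around 2 N or less while the hole went over the pin. I only had readings at the end of each move, so a brief higher force in between would not have shown.

**Disagreement:** just before the final drop, the top camera and the arm's own position differed by several millimetres on where the hole was. I took a middle position, and the next picture showed the pin in line with the hole before I lowered it.

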